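# Press the worn grinder out of a pepper mill

### The job

Free the worn grinder from the walnut pepper-mill body clamped in the servicing stand: take the ejector key from its wooden rest, lower it down the mill's bore, turn it under light pressure until its slots drop over the grinder's sprung cross-bar (never force the bar), then press the grinder out into the dish below, steadily and without driving the key hard against anything. Put the key back upright and fully down in its rest, and leave everything else standing where it is.

Things in the scene. Friction and masses are not known exactly. Their poses are not given: they have to be found in the camera images.
- key_grip (a point): Ejector key, loose, standing in its rest: steel tube 24 mm in diameter, 96 mm long, under a round beech handle 30 mm in diameter, 50 mm tall, whose foot is a shoulder 38 mm wide and 6 mm thick; 0.1 to 0.2 kg. This point is the handle's centre: 126 mm above the key's tip, 30 mm above the shoulder's underside. z is the key's axis, up. It works the same at every quarter turn.
- key_tip (a point): Lower end of the key, on its axis: end plane of its four teeth (14 mm long, 7 mm wide, 8 to 11.3 mm from the axis, at 45 degrees to this point's x and y). The slots between them cross the whole end along x and y and take the cross-bar if within about 6 degrees of it.
- rest_hole (a point): Floor of the hole in the key's fixed rest, a turned beech block 80 mm wide and 60 mm tall: on the hole's axis, 10 mm above the worktop, 50 mm below the block's top. The hole is 27 mm in diameter and widens to 38 mm in the top 6 mm. The key stands here with its tip on this floor.
- mill_mouth (a point): Centre of the top rim of the capless walnut mill body (about 55 mm wide, 90 mm tall), 142 mm above the worktop, z up. It is clamped upright in a fixed beech bridge 106 by 120 mm. Its bore is 25.6 mm in diameter (34 mm at the rim, narrowing over 6 mm) for 44 mm down, then 39 mm wide to the open foot. The key's shoulder lands on the rim when its tip is 96 mm below the rim.
- grinder_top (a point): Centre of the flat upper face of the worn grinder, 58 mm below the mill's rim while seated. It is a loose steel cartridge 38 mm in diameter, 22 mm tall, 0.07 kg, kept from turning by ribs and held by sprung balls: about 14 to 17 N down on this face starts it moving, then it slides with less and drops free after about 26 mm. The four teeth of the key press here, beside the cross-bar.
- bar_top (a point): Top of the grinder's cross-bar where it crosses the axis, at rest, 10 mm above the flat face (48 mm below the rim). The steel bar is level, 24 mm long, 4.5 mm thick. Its angle about the axis is unknown, not reported. It does not turn when merely rubbed, but turns along once caught in a slot. It is sprung: yields 5 mm under 2 to 9 N, then is solid; over 12 N spoils it.
- dish (a point): Inner floor of the white dish under the mill, on the mill's axis, 5 mm above the worktop; about 60 mm wide inside. The grinder drops in here; lying flat, its upper face is 22 mm above this point.
- mill_cap: Bystander: the mill's turned walnut cap, 53 mm wide, 50 mm tall, loose on the chopping board; origin at the centre of its underside.
- other_mill: Bystander: a second, complete walnut mill, 57 mm wide, 142 mm tall, loose on the chopping board; origin at the centre of its underside.
- mug: Bystander: mug, 81 mm wide, 101 mm tall, loose on the worktop; origin at the centre of its underside.
- pepper_drum: Bystander: card drum of pepper, 46 mm wide, 98 mm tall, loose on the worktop; origin at the centre of its underside.
- tin: Bystander: flat food tin, 86 mm wide, 40 mm tall, loose on the worktop; origin at the centre of its underside.
There are look-alikes about, which are no part of the job. Leave any green or red look-alike of the part that bears key_grip alone.

How it is judged:
By the outcome, as a careful person would: the job done as asked, in the order asked, and still so for the second after the job is handed in, with the robot touching nothing.
It also fails if it takes over 64 s, if anything falls off the work surface, if the arm or the gripper's body presses on something with over 40 N, if the wrist force passes 120 N, or if a joint passes its speed limit or range.

### The arm

A 7-joint arm with a two-finger parallel gripper is mounted at the origin on a cart in front of the work surface, level with it; the furniture and walls round the work are solid. World frame = base frame: x ahead of the robot, y to its left, z up, the work surface at z = 0. Lengths are in m, angles in rad, forces in N, time in s.
With the tool pointing down it reaches from about 0.425 to 0.825 m from the base axis. Payload 3.6 kg.
Tool frame: the origin (TCP) lies at the very end of the fingers, on their centre line; the grasp point (between the pads) lies 19 mm behind it; z points along the fingers, x is the direction in which the jaws open and shut, and the axes are right-handed (so a half turn about z gives the same grasp; the last joint's range is limited). The gripper opens to 93 mm and grips with 3 to 60 N. Pads are 15 mm wide; open, the fingers measure 128 mm over their backs; the gripper's body (75 mm by 188 mm) begins 65 mm behind the grasp point.
Start: joints at [1.121, 0.615, -0.013, 1.423, 0.008, 1.103, -0.04], TCP at [0.267, -0.593, 0.219] pointing down, gripper open.
Joint ranges: [-3.12, 3.12], [-0.3, 2.06], [-1.34, 1.32], [0.26, 2.42], [-1.36, 4.5], [0.01, 1.98], [-2.84, 2.84]. Speed limits (rad/s): [2.79, 2.79, 3.14, 3.14, 3.14, 3.14, 3.14].

### API

Orientations are given as a unit quaternion [x, y, z, w].
In Python, from plant import bot gives the robot as it stands. The module is installed in compiled form; this text tells all that it offers. Calls block until the motion is done:
- bot.move_pose(position, orientation): joint-space move of the TCP to a pose.
- bot.move_linear(position, ori=None, velocity=0.15, f_stop=None): straight line of the TCP; ori=None keeps the orientation; velocity is the mean speed in m/s. With f_stop (N) it stops when the force on the tool has changed by that much, and returns True; else False.
- bot.movej(angles): joint-space move.
- bot.move_gripper(opening, newtons=None): finger opening in m; newtons is the grip in N (None keeps the last); returns when the fingers have stopped.
- bot.wait(seconds).
- bot.inverse_kinematics(position, orientation): joint angles nearest the present ones, or None.
- bot.state(): the state.
- bot.capture(name): name is "scene" or "top"; returns a dict with "frame" (384x512x3 uint8, red, green, blue), "camera_matrix" (3x3 intrinsics, pixels), "extrinsics" (4x4, takes a point from world to camera coordinates). Camera axes: x right, y up, looking along -z (the intrinsics and any distortion apply to the point x, -y, -z); pixel columns grow to the right and rows downward; lengths in m; the calibration is good to about 2 mm. A picture is of the moment at which its call begins. There is no depth.
A pose or a line that the arm cannot do raises bot.MotionError and nothing moves.
- bot.job_done(): hands the job in, once; it reports no verdict.
Trained networks look in the newest picture that a camera, given by its name, has taken for a name from the list of things; names that differ only in an ending like _2 or _b are one class to them, and where a whole thing is asked for, a point or a joint stands for the part that bears it (a point fixed in the world has none). Each returns a list of dicts, best first, with "conf" (0 to 1); they miss things now and then, are a little off and sometimes report something else, mostly with a low value. They report only what shows in the picture. A call takes as long as a camera call. They do not tell look-alikes from the thing itself.
- bot.recognise(camera, query): "xyz" ([x, y, z] in m, in world coordinates, good to about 4 mm: the middle of the surface that is visible of it).
- bot.trace(camera, query): "region" (384x512 bool, what is visible of it).
The state is a dict: "clock": time; "joints": joint angles; "qvel": joint speeds; "joint_torque": joint torques, N m; "position": TCP position; "orientation": TCP orientation; "wrist_force": force on the tool from outside, world axes, zero at the start; "wrist_torque": the same for the moment, N m; "finger_gap": finger opening in m.
Only numpy, scipy, OpenCV 4.12 (cv2) and the standard library are available. Lean on these libraries where they do the work, as an engineer would, in place of code of your own. Each camera call takes 0.05 s, during which the arm holds its last target.

## Working session

There is one attempt and no reset: what is moved stays moved. The work goes in short steps, each a Python script; the robot and the scene stay as the last script left them, time stands still between calls to the robot, and variables do not carry over. Pictures are saved under pics/ and viewed, and the job is handed in when it is done.

```bash
mkdir -p pics; python3 - <<'E'
from plant import bot
import cv2
s=bot.state()
for k in s: print(k,s[k])
for n in("scene","top"):
    c=bot.capture(n)
    cv2.imwrite(f"pics/{n}0.png",cv2.resize(c["frame"][:,:,::-1],(800,600),interpolation=cv2.INTER_CUBIC))
    print(n,c["camera_matrix"],c["extrinsics"],[k for k in c])
    for q in("key_grip","key_tip","rest_hole","mill_mouth","grinder_top","bar_top","dish","mill_cap","other_mill","mug","pepper_drum","tin"):
        print(n,q,[(d["xyz"],round(d["conf"],2)) for d in bot.recognise(n,q)])
print(bot.state()["clock"])
E
```

```text
clock 0.0
joints [ 1.12148739  0.61590135 -0.01267354  1.42485787  0.00812793  1.10339913
 -0.04040111]
qvel [-6.96023882e-04  2.35069826e-03 -1.68489036e-03 -4.63283705e-05
  1.82895517e-05 -5.65867946e-04 -1.23122919e-03]
joint_torque [ 3.63703111e-05 -4.58935583e+01  2.09020190e-01 -1.65744299e+01
 -6.10256894e-02  2.06291105e-02  2.44747862e-04]
position [ 0.26642192 -0.59203948  0.21750621]
orientation [ 8.39772262e-01 -5.42937350e-01 -1.06347581e-03 -6.71359487e-04]
wrist_force [ 0.71270658  0.21817346 -0.04709611]
wrist_torque [0.02162883 0.01028633 0.00838798]
finger_gap 0.09313452700536959
scene [[433.94792617   0.         254.77630051]
 [  0.         433.94792617 196.42310453]
 [  0.           0.           1.        ]] [[-0.46117108 -0.88714358 -0.01724805  0.2094933 ]
 [ 0.49992922 -0.27584364  0.8209635  -0.35539339]
 [-0.73307026  0.36998182  0.57072011 -0.58903121]
 [ 0.          0.          0.          1.        ]] ['frame', 'camera_matrix', 'extrinsics']
scene key_grip [([0.4693, -0.1076, 0.1224], 0.88), ([0.4098, -0.2085, 0.0997], 0.6), ([0.3711, -0.0166, 0.1041], 0.
[... 1355 characters left out ...]
3, 0.1512], 0.45)]
top rest_hole [([0.464, -0.1023, 0.0263], 0.64), ([0.4738, -0.1079, 0.1617], 0.45)]
top mill_mouth [([0.4477, 0.1231, 0.0646], 0.83), ([0.5166, -0.2902, 0.0989], 0.69)]
top grinder_top [([0.4553, 0.1417, 0.084], 0.58), ([0.4452, 0.1215, 0.0654], 0.52)]
top bar_top [([0.4561, 0.1415, 0.0803], 0.44)]
top dish [([0.4506, 0.1258, 0.06], 0.98)]
top mill_cap [([0.6326, 0.1299, 0.0438], 0.49)]
top other_mill [([0.6432, 0.041, 0.1259], 0.7), ([0.5158, -0.2937, 0.1013], 0.46), ([0.475, -0.1104, 0.1609], 0.35)]
top mug [([0.5985, 0.2696, 0.0528], 0.63), ([0.4511, 0.1216, 0.063], 0.15)]
top pepper_drum [([0.5167, -0.2925, 0.097], 0.58), ([0.5972, 0.2672, 0.0533], 0.2)]
top tin []
1.3
```

View pics/scene0.png

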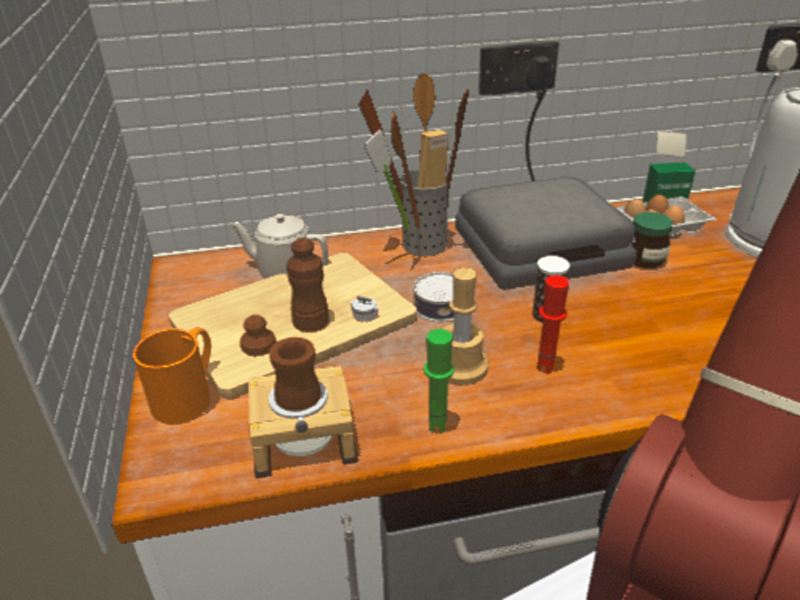

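View pics/top0.png

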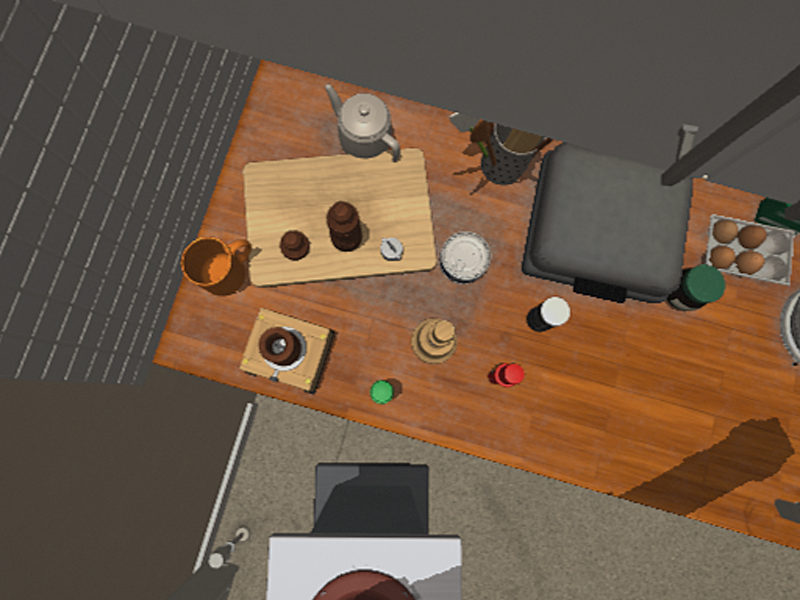

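```bash
python3 - <<'E'
import cv2,numpy as np
a=cv2.imread("pics/top0.png");b=cv2.imread("pics/scene0.png")
f=lambda im,x,y,w:cv2.resize(im[y-w//2:y+w//2,x-w//2:x+w//2],(390,390),interpolation=cv2.INTER_CUBIC)
cv2.imwrite("pics/crops.png",np.vstack([np.hstack([f(a,285,347,100),f(a,434,338,80)]),np.hstack([f(b,300,380,130),f(b,464,320,130)])])[:, :])
i=cv2.imread("pics/crops.png");cv2.imwrite("pics/crops.png",cv2.resize(i,(600,600)))
E
```

```text
(no output)
```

View pics/crops.png

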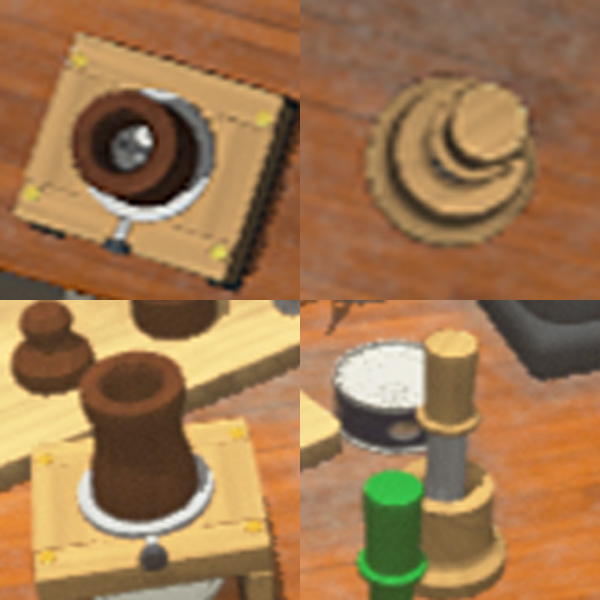

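```bash
cat > h.py <<'E'
from plant import bot
import numpy as np, cv2
from scipy.ndimage import map_coordinates
from scipy.optimize import minimize
def proj(c,P):
    P=np.atleast_2d(P); X=P@c["extrinsics"][:3,:3].T+c["extrinsics"][:3,3]
    X=X*[1,-1,-1]; u=X@c["camera_matrix"].T
    return u[:,:2]/u[:,2:]
def circ(x,y,z,r,n=72):
    t=np.linspace(0,2*np.pi,n,endpoint=False)
    return np.c_[x+r*np.cos(t),y+r*np.sin(t),np.full(n,z)]
def samp(g,p): return map_coordinates(g,[p[:,1],p[:,0]],order=1,mode="nearest")
def edge(c,g,x,y,z,r,d=.002):
    return samp(g,proj(c,circ(x,y,z,r+d)))-samp(g,proj(c,circ(x,y,z,r-d)))
E
python3 - <<'E'
from h import *
import pickle
C={n:bot.capture(n) for n in("scene","top")}
T={n:[(d["conf"],d["region"]) for d in bot.trace(n,"key_grip")] for n in C}
pickle.dump((C,T),open("c0.pkl","wb"))
G={n:cv2.cvtColor(C[n]["frame"],cv2.COLOR_RGB2GRAY).astype(float) for n in C}
for n in C:
  E=np.linalg.inv(C[n]["extrinsics"]); print(n,"cam",E[:3,3].round(3))
  for cf,r in T[n]:
    yy,xx=np.nonzero(r); print(n,round(cf,2),xx.min(),xx.max(),yy.min(),yy.max(),r.sum())
xs=np.arange(.41,.48,.001);ys=np.arange(.09,.17,.001)
S={}
for n in C:
  for nm,r in(("out",.0275),("in",.017)):
    S[n,nm]=np.array([[np.clip(edge(C[n],G[n],x,y,.142,r),-30,60).mean() for y in ys] for x in xs])
    i,j=np.unravel_index(S[n,nm].argmax(),S[n,nm].shape); print(n,nm,xs[i],ys[j],S[n,nm].max())
t=sum(S.values());i,j=np.unravel_index(t.argmax(),t.shape);print("all",xs[i],ys[j],t.max())
for n in C:
  im=cv2.resize(C[n]["frame"][:,:,::-1],None,fx=6,fy=6,interpolation=cv2.INTER_CUBIC)
  for r in(.0275,.017):
    cv2.polylines(im,[np.int32((proj(C[n],circ(xs[i],ys[j],.142,r))+.5)*6)],True,(0,255,0),1)
  u=proj(C[n],[xs[i],ys[j],.11])[0]*6; u=np.int32(u)
  cv2.imwrite(f"pics/m_{n}.png",im[u[1]-250:u[1]+250,u[0]-200:u[0]+200])
a,b=[cv2.imread(f"pics/m_{n}.png") for n in C];cv2.imwrite("pics/m1.png",np.hstack([a,b]))
E
```

```text
scene cam [-0.158  0.306  0.632]
scene 0.88 288 304 171 218 600
scene 0.8 343 364 177 237 851
scene 0.75 272 289 210 275 945
scene 0.33 159 228 216 305 4073
top cam [ 0.378 -0.02   0.957]
top 0.74 275 289 206 220 179
top 0.52 237 252 243 258 204
top 0.52 155 213 198 251 2066
top 0.49 312 335 232 247 280
scene out 0.45 0.13800000000000004 28.282356269806794
scene in 0.46 0.12900000000000003 27.292457723133733
top out 0.447 0.12500000000000003 45.27408048763986
top in 0.458 0.14500000000000005 30.32931443974135
all 0.452 0.13500000000000004 79.93259033440967
```

View pics/m1.png

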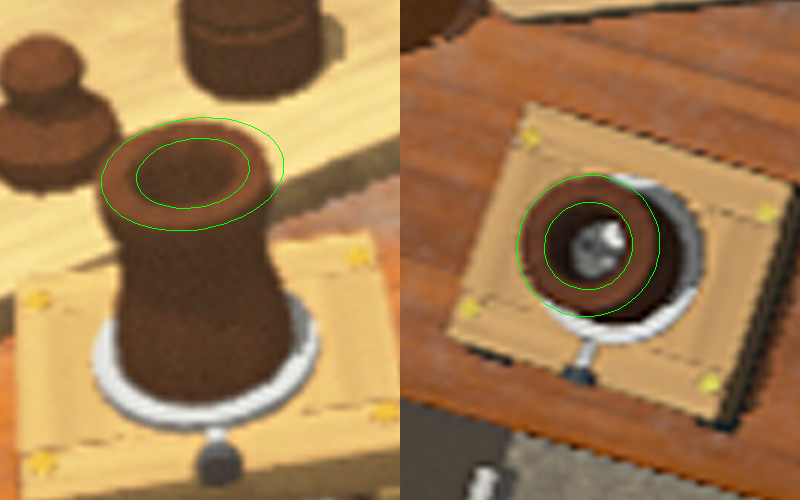

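```bash
python3 - <<'E'
from h import *
import pickle
C,T=pickle.load(open("c0.pkl","rb"))
G={n:cv2.GaussianBlur(cv2.cvtColor(C[n]["frame"],cv2.COLOR_RGB2GRAY),(0,0),.7).astype(float) for n in C}
def fit(names,z,x0,y0,span,rs,lo,hi,sgn=1):
  best=(-1e9,)
  for r in rs:
    for x in np.arange(x0-span,x0+span,.0007):
      for y in np.arange(y0-span,y0+span,.0007):
        v=sum(np.clip(sgn*edge(C[n],G[n],x,y,z,r),lo,hi).mean() for n in names)
        if v>best[0]: best=(v,x,y,r)
  return np.round(best,4)
R=np.arange(.0235,.0285,.0005)
for names in(["scene"],["top"],["scene","top"]):
  print(names,"rim",fit(names,.142,.447,.137,.014,R,0,50))
E
```

```text
['scene'] rim [28.0573  0.4491  0.1391  0.0285]
['top'] rim [3.90831e+01 4.47000e-01 1.25100e-01 2.80000e-02]
['scene', 'top'] rim [5.71662e+01 4.52600e-01 1.36300e-01 2.70000e-02]
```

```bash
cat >> h.py <<'E'
def back(c,uv,z):
    d=np.array([(uv[0]-c["camera_matrix"][0,2])/c["camera_matrix"][0,0],-(uv[1]-c["camera_matrix"][1,2])/c["camera_matrix"][1,1],-1.])
    R=c["extrinsics"][:3,:3];o=-R.T@c["extrinsics"][:3,3];w=R.T@d
    return o+w*(z-o[2])/w[2]
E
python3 - <<'E'
from h import *
import pickle
C,T=pickle.load(open("c0.pkl","rb"))
for n,p in(("scene",(184.5,173.5)),("top",(187,243))):
  u=np.int32(proj(C[n],[.452,.135,.11])[0]*6)
  uv=(np.array(p)+u-[200,250])/6-.5
  print(n,uv,back(C[n],uv,.142))
# key top disc: trace masks
for n,k in(("scene",0),("top",0)):
  r=T[n][k][1]; yy,xx=np.nonzero(r); print(n,xx.mean(),yy.mean())
  if n=="top": print(back(C[n],(xx.mean(),yy.mean()),.161))
# large crops with ticks of native px
def crop(n,x0,y0,w,h,s):
  im=C[n]["frame"][y0:y0+h,x0:x0+w,::-1]; im=cv2.resize(im,None,fx=s,fy=s,interpolation=cv2.INTER_NEAREST)
  for i in range(0,w,5): cv2.line(im,(i*s,0),(i*s,6 if i%10 else 14),(255,255,0),1); 
  for i in range(0,h,5): cv2.line(im,(0,i*s),(6 if i%10 else 14,i*s),(255,255,0),1)
  return im
cv2.imwrite("pics/n1.png",np.hstack([crop("scene",170,210,40,60,10)[:, :400],crop("top",160,195,40,60,10)]))
cv2.imwrite("pics/n2.png",np.hstack([crop("scene",275,165,40,60,10),crop("top",258,190,40,60,10)]))
E
```

```text
scene [186.75       224.08333333] [0.45289468 0.1373979  0.142     ]
top [176.16666667 220.        ] [0.45307344 0.13567938 0.142     ]
scene 295.80833333333334 192.88
top 282.20111731843576 212.91061452513966
[ 0.4714758  -0.11016385  0.161     ]
```

View pics/n1.png

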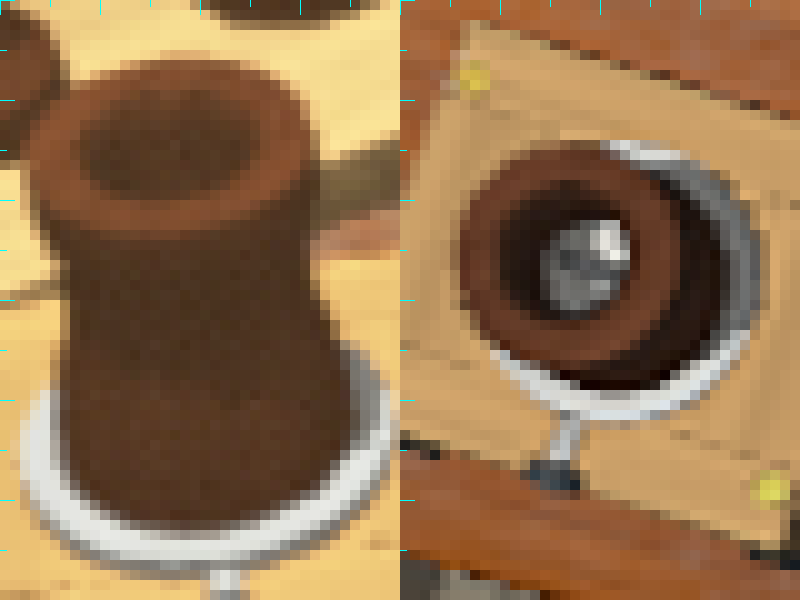

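View pics/n2.png

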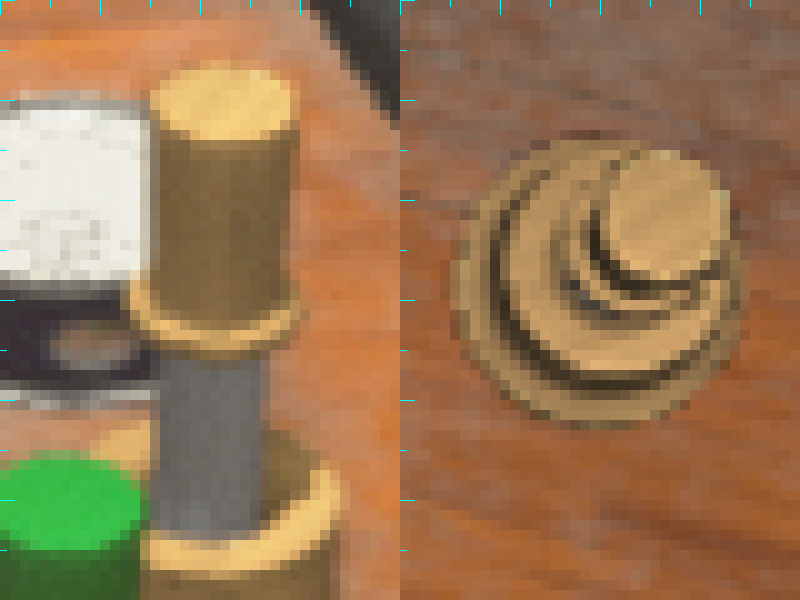

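```bash
python3 - <<'E'
from h import *
import pickle
C,T=pickle.load(open("c0.pkl","rb"))
for z in(.156,.161): print(z,back(C["top"],(284.3,211.0),z),back(C["scene"],(296.95,174.7),z))
for z in(0,.01,.015): print("base",z,back(C["top"],(277.4,217.65),z))
print("blocktop .06",back(C["top"],((605-400)/10+257.5,(280)/10+189.5),.06))
print("mill",back(C["top"],(176.4,219.8),.142),back(C["scene"],(186.5,224.3),.142))
from scipy.spatial.transform import Rotation as R
K=np.array([.470,-.111]);M=np.array([.453,.1365])
for name,p,z in(("key",K,.121),("keyhi",K,.27),("mill",M,.32),("mill",M,.21),("mill",M,.165)):
  for yaw in range(-180,180,30):
    q=R.from_euler("ZX",[yaw,180],degrees=True).as_quat()
    j=bot.inverse_kinematics([*p,z],list(q)); print(name,z,yaw,None if j is None else np.round(j,2))
print(R.from_quat(bot.state()["orientation"]).as_matrix().round(3),bot.state()["clock"])
E
```

```text
0.156 [ 0.47660225 -0.11562086  0.156     ] [ 0.48091531 -0.11494191  0.156     ]
0.161 [ 0.47598412 -0.11502423  0.161     ] [ 0.47420274 -0.11051871  0.161     ]
base 0 [ 0.47708972 -0.11507208  0.        ]
base 0.01 [ 0.47604997 -0.11407915  0.01      ]
base 0.015 [ 0.4755301  -0.11358269  0.015     ]
blocktop .06 [ 0.47126549 -0.11067122  0.06      ]
mill [0.45354906 0.13516098 0.142     ] [0.45251405 0.13801806 0.142     ]
key 0.121 -180 [-0.12  0.53  0.45  2.02 -0.36  0.67 -2.58]
key 0.121 -150 [-0.02  0.51  0.3   2.02 -0.25  0.65 -2.18]
key 0.121 -120 [ 0.07  0.5   0.16  2.01 -0.13  0.64 -1.77]
key 0.121 -90 [ 0.17  0.5   0.02  2.01 -0.01  0.63 -1.37]
key 0.121 -60 [ 0.26  0.5  -0.1   2.01  0.08  0.64 -0.95]
key 0.121 -30 [ 0.34  0.5  -0.22  2.01  0.18  0.65 -0.52]
key 0.121 0 [ 0.42  0.52 -0.34  2.    0.27  0.66 -0.09]
key 0.121 30 [ 0.5   0.53 -0.46  2.    0.36  0.69  0.34]
key 0.121 60 [ 0.58  0.55 -0.58  2.    0.45  0.72  0.77]
key 0.121 90 [ 0.64  0.58 -0.67  2.    0.53  0.74  1.22]
key 0.121 120 [ 0.89  0.77 -1.15  1.99  0.87  0.99  1.39]
key 0.121 150 [ 0.89  0.77 -1.15
[... 2202 characters left out ...]
  0.66  1.14  2.01 -0.74  0.97 -2.14]
mill 0.165 -120 [-0.29  0.42 -0.07  1.99  0.04  0.74 -2.48]
mill 0.165 -90 [-0.19  0.42 -0.2   1.98  0.12  0.75 -2.04]
mill 0.165 -60 [-0.06  0.44 -0.38  1.98  0.23  0.76 -1.63]
mill 0.165 -30 [ 0.01  0.45 -0.49  1.98  0.3   0.78 -1.18]
mill 0.165 0 [ 0.08  0.47 -0.6   1.98  0.37  0.8  -0.73]
mill 0.165 30 [ 0.16  0.5  -0.71  1.97  0.44  0.83 -0.28]
mill 0.165 60 [ 0.23  0.53 -0.84  1.97  0.52  0.86  0.16]
mill 0.165 90 [ 0.29  0.57 -0.95  1.97  0.59  0.9   0.6 ]
mill 0.165 120 [ 0.39  0.66 -1.15  1.97  0.73  1.    0.98]
mill 0.165 150 [ 0.39  0.66 -1.15  1.97  0.73  1.    1.5 ]
[[ 0.41  -0.912  0.   ]
 [-0.912 -0.41   0.   ]
 [-0.    -0.    -1.   ]] 1.5
```

Candidates for the key in the scene picture: beech handle in the beech rest (463,290), green (438,365), red (553,310). I chose the beech one: wooden handle, steel tube, standing in its rest, confirmed in the crop. Measured key is at about (0.4745, -0.1125), the mill at about (0.453, 0.1365). Both cameras agree to within 5 mm.

```bash
cat >> h.py <<'E'
from scipy.spatial.transform import Rotation as R
def Q(yaw): return list(R.from_euler("ZX",[yaw,180],degrees=True).as_quat())
def yawof(q):
    m=R.from_quat(q).as_matrix(); return np.degrees(np.arctan2(m[1,0],m[0,0]))
def st(t=""):
    s=bot.state(); print(t,"t%.2f"%s["clock"],"p",np.round(s["position"],4),"yaw %.1f"%yawof(s["orientation"]),"F",np.round(s["wrist_force"],2),"M",np.round(s["wrist_torque"],3),"gap %.4f"%s["finger_gap"]); return s
def shot(name,tag,uv=None,h=60):
    c=bot.capture(name); im=c["frame"][:,:,::-1]
    return c,im
E
python3 - <<'E'
from h import *
K=[.4745,-.1125]
try: bot.move_linear([*K,.25],Q(-60),velocity=.3)
except bot.MotionError as e: print(e); raise
st("above")
bot.move_linear([*K,.121],velocity=.12,f_stop=4); st("down")
a=bot.capture("scene")["frame"];b=bot.capture("top")["frame"]
f=lambda im,x,y,w:cv2.resize(im[y-w//2:y+w//2,x-w//2:x+w//2,::-1],(400,400),interpolation=cv2.INTER_CUBIC)
cv2.imwrite("pics/k1.png",np.hstack([f(a,295,200,120),f(b,280,215,120)]))
E
```

```text
above t3.40 p [ 0.4739 -0.1139  0.2499] yaw -60.1 F [ 0.53 -0.05 -0.57] M [ 0.012  0.064 -0.017] gap 0.0928
down t4.62 p [ 0.475  -0.1126  0.1216] yaw -60.0 F [0.37 0.44 0.09] M [0.006 0.03  0.03 ] gap 0.0929
```

View pics/k1.png

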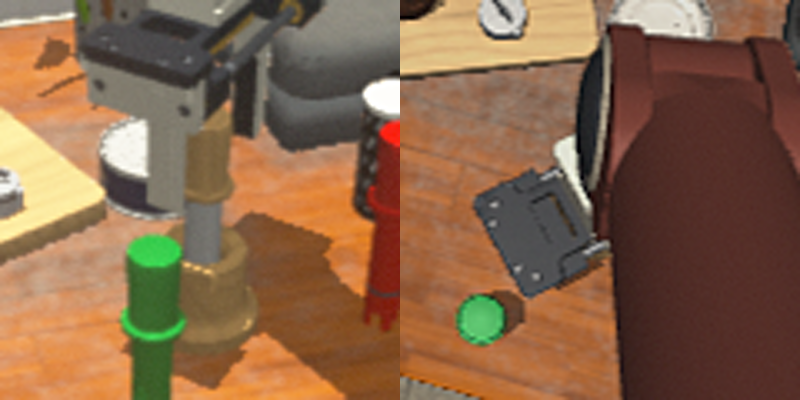

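The beech handle is between the jaws (scene crop 205,150) and clear of the green look-alike.

```bash
python3 - <<'E'
from h import *
bot.move_gripper(.026,5); s=st("grip1")
bot.move_gripper(.05,5); st("open")
p=s["position"]
bot.move_linear([.4745,-.1125,.121],Q(30),velocity=.1); st("rot")
bot.move_gripper(.026,5); st("grip2")
bot.move_gripper(.026,45); st("grip2 firm")
E
```

```text
grip1 t5.73 p [ 0.4746 -0.1127  0.121 ] yaw -60.0 F [ 1.31 -0.4  -0.89] M [-0.111 -0.105 -0.025] gap 0.0300
open t6.30 p [ 0.4745 -0.1125  0.121 ] yaw -60.0 F [0.17 0.44 0.77] M [ 0.024  0.044 -0.019] gap 0.0504
rot t8.02 p [ 0.4745 -0.1125  0.121 ] yaw 30.0 F [-0.41 -0.31 -0.02] M [-0.014 -0.144 -0.017] gap 0.0500
grip2 t8.48 p [ 0.4748 -0.1123  0.1211] yaw 30.0 F [ 0.36 -0.43  0.09] M [ 0.116 -0.268  0.071] gap 0.0305
grip2 firm t8.70 p [ 0.4748 -0.1124  0.121 ] yaw 30.0 F [ 1.23  0.57 -0.33] M [ 0.118 -0.354  0.042] gap 0.0292
```

```bash
python3 - <<'E'
from h import *
bot.move_linear([.4748,-.1124,.20],velocity=.1,f_stop=12); st("lift")
bot.move_linear([.4748,-.1124,.28],velocity=.2); 
for i in range(3): bot.wait(.03); st("hi")
# to mill
bot.move_linear([.453,.1365,.28],Q(30),velocity=.25); st("mill")
import pickle
C={n:bot.capture(n) for n in("scene","top")};pickle.dump(C,open("c1.pkl","wb"))
f=lambda im,x,y,w:cv2.resize(im[y-w//2:y+w//2,x-w//2:x+w//2,::-1],(400,400),interpolation=cv2.INTER_CUBIC)
cv2.imwrite("pics/k2.png",np.hstack([f(C["scene"]["frame"],190,200,140),f(C["top"]["frame"],177,220,140)]))
E
```

```text
lift t9.64 p [ 0.474  -0.1125  0.1994] yaw 30.0 F [-1.01 -0.37 -1.57] M [ 0.054 -0.061 -0.04 ] gap 0.0295
hi t10.22 p [ 0.4735 -0.1126  0.2784] yaw 30.0 F [-0.63  1.04 -2.26] M [ 0.073 -0.054 -0.017] gap 0.0294
hi t10.26 p [ 0.4734 -0.1126  0.2782] yaw 30.0 F [ 1.23  0.02 -1.95] M [-0.043 -0.088  0.027] gap 0.0298
hi t10.29 p [ 0.4734 -0.1125  0.2781] yaw 30.0 F [ 0.28 -0.56 -2.22] M [-0.029 -0.126  0.042] gap 0.0299
mill t11.44 p [0.4531 0.1349 0.2795] yaw 29.9 F [ 0.04 -1.07 -2.59] M [-0.034 -0.176  0.013] gap 0.0293
```

View pics/k2.png

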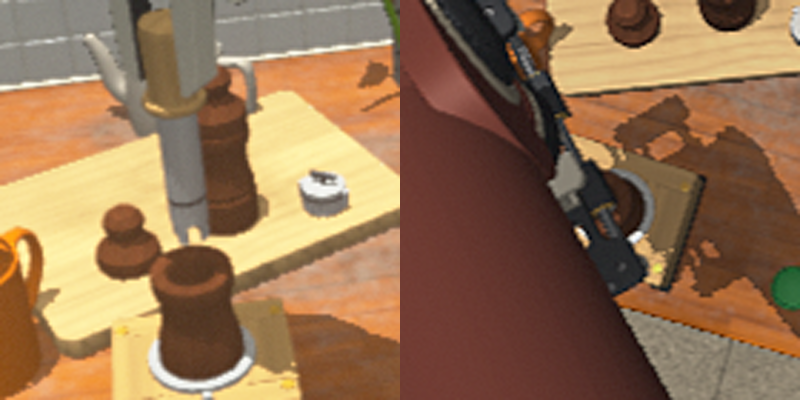

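```bash
python3 - <<'E'
from h import *
import pickle
st()
C=pickle.load(open("c1.pkl","rb"))["scene"]
s=8;im=cv2.resize(C["frame"][:,:,::-1],None,fx=s,fy=s,interpolation=cv2.INTER_CUBIC)
x,y,t=.4531,.1355,.2795-.111
dr=lambda z,r,col:cv2.polylines(im,[np.int32((proj(C,circ(x,y,z,r))+.5)*s)],True,col,1)
for z,r in((t,.012),(t+.04,.012),(t+.096,.019),(t+.102,.019)): dr(z,r,(0,255,0))
x,y=.453,.1365
for r in(.0265,.017): dr(.142,r,(255,255,0))
u=np.int32(proj(C,[.453,.136,.19])[0]*s)
cv2.imwrite("pics/k3.png",im[u[1]-330:u[1]+260,u[0]-250:u[0]+250])
E
```

```text
t11.54 p [0.4533 0.1347 0.2797] yaw 29.8 F [-0.66  0.17 -1.73] M [-0.023 -0.141 -0.032] gap 0.0293
```

View pics/k3.png

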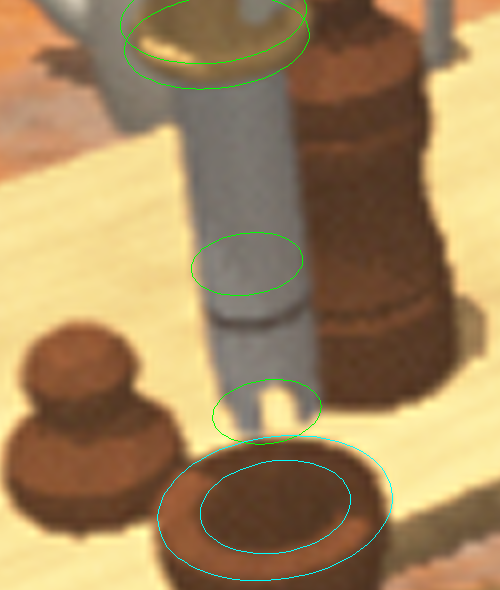

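```bash
cat >> h.py <<'E'
def mf(n=8):
    F=[];M=[];
    for i in range(n):
        bot.wait(.01); s=bot.state(); F.append(s["wrist_force"]); M.append(s["wrist_torque"])
    return np.mean(F,0),np.mean(M,0),s
def sm(t,n=8):
    F,M,s=mf(n); print(t,"t%.2f"%s["clock"],"p",np.round(s["position"],4),"yaw %.1f"%yawof(s["orientation"]),"F",np.round(F,2),"M",np.round(M,3),"gap %.4f"%s["finger_gap"]); return F,M,s
E
python3 - <<'E'
from h import *
X=[.453,.1365]
bot.move_linear([*X,.258],velocity=.08); sm("free")
for z in(.246,.236,.222,.212):
    r=bot.move_linear([*X,z],velocity=.05,f_stop=7); sm(f"{z} {r}")
    if r: break
E
```

```text
free t12.03 p [0.4533 0.1365 0.2582] yaw 30.0 F [ 0.13  0.46 -1.86] M [ 0.015 -0.128 -0.009] gap 0.0298
0.246 False t12.49 p [0.4529 0.1366 0.2459] yaw 30.0 F [ 0.18  0.21 -1.7 ] M [ 0.079 -0.126 -0.01 ] gap 0.0297
0.236 False t12.91 p [0.4529 0.1366 0.2359] yaw 30.0 F [ 0.23  0.84 -2.12] M [ 0.185 -0.194 -0.013] gap 0.0293
0.222 False t13.41 p [0.453  0.1368 0.2219] yaw 30.0 F [ 0.54  1.62 -3.06] M [ 0.594 -0.298  0.016] gap 0.0292
0.212 False t13.82 p [0.4531 0.1368 0.2118] yaw 30.0 F [ 1.04  2.76 -3.76] M [ 0.835 -0.463  0.006] gap 0.0293
```

```bash
python3 - <<'E'
from h import *
X=[.4533,.1371]
bot.move_linear([*X,.212],velocity=.05); F0,_,_=sm("recentre")
for z in(.208,.206,.205,.204,.203,.2025):
    r=bot.move_linear([*X,z],velocity=.03,f_stop=6); F,_,s=sm(f"{z} {r}",12)
    if r or F[2]-F0[2]>5: break
E
```

```text
recentre t14.14 p [0.4532 0.137  0.212 ] yaw 30.0 F [ 0.51  1.84 -3.78] M [ 0.663 -0.314  0.001] gap 0.0293
0.208 False t14.53 p [0.4533 0.137  0.2078] yaw 30.0 F [ 0.49  2.   -3.31] M [ 0.63  -0.357  0.008] gap 0.0297
0.206 False t14.88 p [0.4533 0.137  0.2059] yaw 30.0 F [ 0.8   1.73 -2.84] M [ 0.604 -0.327  0.003] gap 0.0294
0.205 False t15.22 p [0.4533 0.1371 0.205 ] yaw 30.0 F [ 0.6   2.08 -1.64] M [ 0.545 -0.292 -0.007] gap 0.0298
0.204 False t15.57 p [0.4533 0.1372 0.2041] yaw 30.0 F [ 0.28  1.58 -0.55] M [ 0.503 -0.215  0.004] gap 0.0295
0.203 False t15.93 p [0.4534 0.1372 0.2032] yaw 30.0 F [0.23 1.72 1.72] M [ 0.448 -0.106  0.009] gap 0.0294
```

```bash
python3 - <<'E'
from h import *
X=[.4533,.1373]
for yaw in np.arange(25,-66,-5):
    bot.move_linear([*X,.203],Q(yaw),velocity=.1); F,M,s=sm(f"{yaw}",7)
    if F[2]<-1.2 or F[2]>5: break
E
```

```text
25 t16.23 p [0.4535 0.1373 0.2031] yaw 25.1 F [0.43 1.37 1.86] M [ 0.405 -0.21  -0.001] gap 0.0294
20 t16.54 p [0.4535 0.1374 0.2031] yaw 20.2 F [1.02 1.79 1.37] M [ 0.469 -0.348  0.011] gap 0.0296
15 t16.85 p [0.4536 0.1375 0.2031] yaw 15.2 F [1.65 1.87 1.39] M [ 0.539 -0.502  0.006] gap 0.0291
10 t17.16 p [0.4535 0.1375 0.203 ] yaw 10.2 F [ 1.9   2.13 -0.22] M [ 0.65  -0.621  0.047] gap 0.0295
5 t17.47 p [0.4535 0.1375 0.2028] yaw 5.2 F [ 2.64  2.94 -2.33] M [ 0.815 -0.837  0.024] gap 0.0294
```

```bash
python3 - <<'E'
from h import *
X=[.4538,.1379]
bot.move_linear([*X,.203],Q(2),velocity=.1); F0,M,s=sm("yaw2",12)
for z in(.2015,.200,.1985,.197):
    r=bot.move_linear([*X,z],velocity=.03,f_stop=5); F,_,s=sm(f"{z} {r}",12)
    if r or F[2]-F0[2]>5: break
E
```

```text
yaw2 t17.82 p [0.4536 0.1377 0.2028] yaw 2.1 F [ 2.1   2.06 -2.33] M [ 0.629 -0.7    0.03 ] gap 0.0294
0.2015 False t18.17 p [0.4536 0.1378 0.2013] yaw 2.0 F [ 1.4   2.21 -1.96] M [ 0.606 -0.52   0.022] gap 0.0296
0.2 False t18.52 p [0.4536 0.1378 0.1998] yaw 2.0 F [ 1.24  1.95 -1.7 ] M [ 0.586 -0.432  0.007] gap 0.0297
0.1985 False t18.87 p [0.4536 0.1378 0.1983] yaw 2.0 F [ 1.    2.07 -2.18] M [ 0.553 -0.399 -0.001] gap 0.0297
0.197 False t19.22 p [0.4537 0.1378 0.1968] yaw 2.0 F [ 1.02  1.55 -2.17] M [ 0.539 -0.362  0.005] gap 0.0296
```

```bash
python3 - <<'E'
from h import *
X=[.4538,.1380]
for z in(.1955,.194,.192,.189,.184,.179,.174,.169,.165):
    r=bot.move_linear([*X,z],velocity=.02,f_stop=20); F,_,s=sm(f"{z} {r}",8)
    if r: break
E
```

```text
0.1955 False t19.53 p [0.4537 0.1379 0.1953] yaw 2.0 F [ 0.96  1.78 -2.55] M [ 0.474 -0.333  0.006] gap 0.0296
0.194 False t19.85 p [0.4538 0.1379 0.194 ] yaw 2.0 F [ 0.25  1.09 -1.27] M [ 0.393 -0.259  0.011] gap 0.0292
0.192 False t20.17 p [0.4538 0.138  0.1919] yaw 2.0 F [ 0.88  1.43 -0.81] M [ 0.377 -0.229  0.012] gap 0.0293
0.189 False t20.53 p [0.4538 0.1379 0.1886] yaw 2.0 F [ 1.06  1.54 -2.64] M [ 0.373 -0.429  0.019] gap 0.0295
0.184 False t21.00 p [0.4538 0.138  0.1837] yaw 2.0 F [ 1.33  1.42 -2.57] M [ 0.388 -0.41  -0.004] gap 0.0292
0.179 False t21.47 p [0.4538 0.138  0.1788] yaw 2.0 F [ 1.88  1.55 -2.44] M [ 0.377 -0.451  0.029] gap 0.0292
0.174 False t21.93 p [0.4539 0.138  0.1738] yaw 2.0 F [ 1.27  1.32 -2.79] M [ 0.406 -0.487  0.025] gap 0.0294
0.169 False t22.40 p [0.4538 0.1381 0.1687] yaw 2.0 F [ 1.69  1.67 -2.79] M [ 0.436 -0.534  0.01 ] gap 0.0294
0.165 False t22.82 p [0.4539 0.138  0.1647] yaw 2.0 F [ 1.86  1.58 -3.63] M [ 0.516 -0.613  0.018] gap 0.0298
```

```bash
python3 - <<'E'
from h import *
import pickle
C={n:bot.capture(n) for n in("scene","top")};pickle.dump(C,open("c2.pkl","wb"))
g=[(d["xyz"],round(d["conf"],2)) for d in bot.recognise("scene","grinder_top")]; print(g, [(d["xyz"],round(d["conf"],2)) for d in bot.recognise("scene","key_tip")])
f=lambda im,x,y,w:cv2.resize(im[y-w//2:y+w//2,x-w//2:x+w//2,::-1],(400,400),interpolation=cv2.INTER_CUBIC)
cv2.imwrite("pics/k4.png",np.hstack([f(C["scene"]["frame"],190,220,150),f(C["scene"]["frame"],192,280,60)]))
E
```

```text
[] [([0.4089, -0.2088, 0.1004], 0.97), ([0.3756, -0.014, 0.1036], 0.93), ([0.4457, 0.1497, 0.1551], 0.49)]
```

View pics/k4.png

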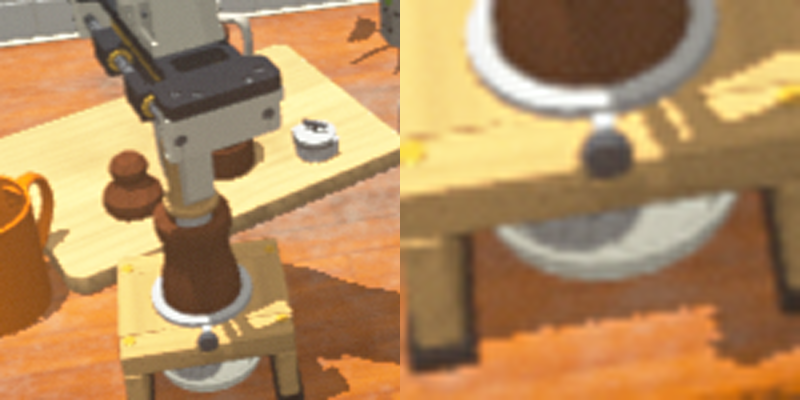

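```bash
python3 - <<'E'
from h import *
import pickle
A=pickle.load(open("c0.pkl","rb"))[0]["scene"]["frame"];B=pickle.load(open("c1.pkl","rb"))["scene"]["frame"];D=pickle.load(open("c2.pkl","rb"))["scene"];C=D["frame"]
f=lambda im,x,y,w:cv2.resize(im[y-w//2:y+w//2,x-w//2:x+w//2,::-1],(260,260),interpolation=cv2.INTER_NEAREST)
cv2.imwrite("pics/k5.png",np.hstack([f(i,192,285,50) for i in(A,B,C)]))
# expected: dish floor disc & grinder if dropped
print(proj(D,[.4535,.137,.005]),proj(D,[.4535,.137,.027]),proj(D,[.4345,.137,.027]),proj(D,[.4535,.137,.049]))
E
```

```text
[[194.14285904 277.59983632]] [[193.06033807 269.6286846 ]] [[196.55757305 275.73901014]] [[191.94556378 261.42003535]]
```

View pics/k5.png

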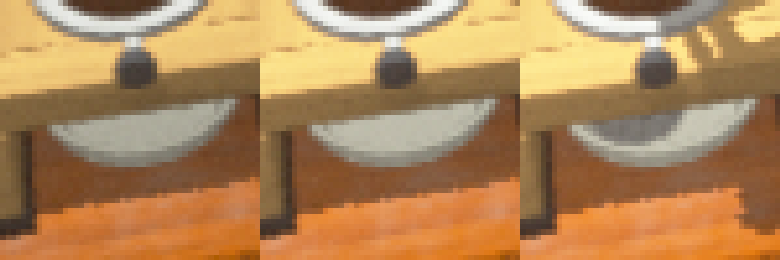

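Compared with the earlier pictures, the dish (crop 635,125) now holds a dark cylinder sitting on its floor, so the grinder has dropped. Next I withdraw the key and return it.

```bash
python3 - <<'E'
from h import *
X=[.4538,.1380]
r=bot.move_linear([*X,.20],velocity=.06,f_stop=15); sm(f"{r}")
r=bot.move_linear([*X,.28],velocity=.12,f_stop=15); sm(f"{r}")
bot.move_linear([.4748,-.1124,.28],Q(30),velocity=.25); bot.wait(.2); sm("over rest",4)
bot.move_linear([.4748,-.1124,.182],velocity=.12); bot.wait(.15);sm("tip above rest",6)
C=bot.capture("scene")
f=lambda im,x,y,w:cv2.resize(im[y-w//2:y+w//2,x-w//2:x+w//2,::-1],(500,500),interpolation=cv2.INTER_CUBIC)
cv2.imwrite("pics/k6.png",f(C["frame"],293,205,110))
E
```

```text
False t23.82 p [0.4537 0.1379 0.2   ] yaw 2.0 F [ 0.91  1.34 -0.73] M [ 0.384 -0.306  0.012] gap 0.0299
False t24.70 p [0.453  0.1373 0.2789] yaw 2.0 F [-0.12  0.05 -2.13] M [-0.026 -0.077 -0.011] gap 0.0298
over rest t26.09 p [ 0.4748 -0.1113  0.2801] yaw 30.1 F [ 0.13 -0.49 -1.88] M [-0.006 -0.126  0.012] gap 0.0294
tip above rest t27.26 p [ 0.4753 -0.1125  0.1827] yaw 30.0 F [-0.28 -0.06 -2.21] M [ 0.002 -0.121  0.007] gap 0.0299
```

View pics/k6.png

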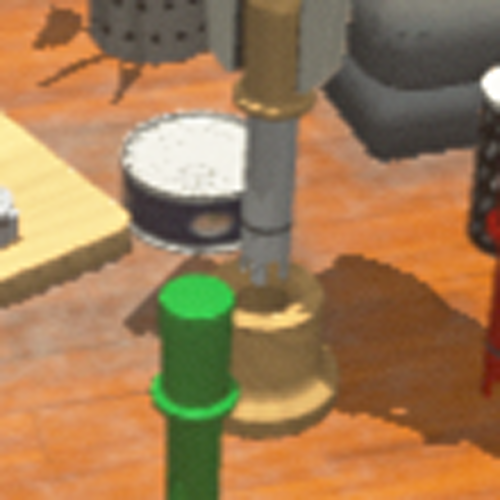

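The key is upright, its tip (268,275) just above the rest's hole (268,295). Lowering it.

```bash
python3 - <<'E'
from h import *
X=[.4748,-.1124]
for z in(.165,.15,.135,.126):
    r=bot.move_linear([*X,z],velocity=.05,f_stop=6); F,_,s=sm(f"{z} {r}",6)
    if r: break
if not r:
    r=bot.move_linear([*X,.1185],velocity=.02,f_stop=4); F,_,s=sm(f"floor {r}",8)
E
```

```text
0.165 False t27.85 p [ 0.4747 -0.1123  0.1648] yaw 30.0 F [ 0.19  0.16 -1.91] M [-0.035 -0.118  0.019] gap 0.0294
0.15 False t28.35 p [ 0.4746 -0.1124  0.1498] yaw 30.0 F [-0.11  0.   -1.7 ] M [-0.007 -0.147 -0.005] gap 0.0295
0.135 False t28.85 p [ 0.4748 -0.1123  0.1349] yaw 30.0 F [ 0.43  0.01 -2.18] M [ 0.021 -0.223  0.006] gap 0.0293
0.126 False t29.23 p [ 0.4748 -0.1123  0.1258] yaw 30.0 F [ 1.03  0.04 -2.67] M [ 0.047 -0.281  0.019] gap 0.0294
floor True t29.63 p [ 0.4754 -0.1123  0.1208] yaw 30.0 F [0.25 0.31 3.81] M [ 0.027 -0.249  0.016] gap 0.0296
```

Floor contact came at TCP z 0.1208, the same height as at pick-up. Releasing and backing away.

```bash
python3 - <<'E'
from h import *
import pickle
bot.move_gripper(.045); st("rel")
bot.move_gripper(.085)
p=bot.state()["position"]
bot.move_linear([.4748,-.1124,.24],velocity=.12,f_stop=6); st("up")
bot.move_linear([.33,-.45,.27],Q(-30),velocity=.3); bot.wait(.3); st("away")
C={n:bot.capture(n) for n in("scene","top")};pickle.dump(C,open("c3.pkl","wb"))
for q in("key_grip","grinder_top","mill_cap","other_mill","mug","pepper_drum","tin"):
  for n in C: print(q,n,[(d["xyz"],round(d["conf"],2)) for d in bot.recognise(n,q)][:4])
for n in C: cv2.imwrite(f"pics/{n}3.png",cv2.resize(C[n]["frame"][:,:,::-1],(800,600),interpolation=cv2.INTER_CUBIC))
f=lambda im,x,y,w:cv2.resize(im[y-w//2:y+w//2,x-w//2:x+w//2,::-1],(390,290),interpolation=cv2.INTER_CUBIC)
S,T=C["scene"]["frame"],C["top"]["frame"]
cv2.imwrite("pics/k7.png",np.vstack([np.hstack([f(S,295,205,90),f(T,277,215,60)]),np.hstack([f(S,192,285,50),f(T,177,222,40)])]))
E
```

```text
rel t30.14 p [ 0.4741 -0.1124  0.1199] yaw 30.0 F [-0.49  0.09  0.34] M [ 0.01  -0.117 -0.005] gap 0.0451
up t32.11 p [ 0.4742 -0.1124  0.2393] yaw 30.0 F [-0.07  0.72 -0.11] M [ 0.01  -0.091  0.013] gap 0.0849
away t33.78 p [ 0.3305 -0.4493  0.2701] yaw -29.9 F [ 0.08  1.03 -0.32] M [ 0.006 -0.042 -0.046] gap 0.0849
key_grip scene [([0.372, -0.018, 0.1026], 0.91), ([0.4083, -0.2111, 0.102], 0.72), ([0.4692, -0.1062, 0.1208], 0.68), ([0.6422, 0.0545, 0.098], 0.19)]
key_grip top [([0.4137, -0.2136, 0.1461], 0.75), ([0.4752, -0.1051, 0.1588], 0.49), ([0.3879, -0.0204, 0.1466], 0.45), ([0.5988, 0.2677, 0.0508], 0.2)]
grinder_top scene []
grinder_top top []
mill_cap scene [([0.623, 0.1407, 0.0419], 0.87)]
mill_cap top [([0.6331, 0.1333, 0.0459], 0.69)]
other_mill scene [([0.6401, 0.0547, 0.0952], 0.86)]
other_mill top [([0.6463, 0.0434, 0.1312], 0.94)]
mug scene [([0.5641, 0.2622, 0.0644], 0.83)]
mug top [([0.5984, 0.27, 0.0547], 0.62)]
pepper_drum scene [([0.512, -0.2796, 0.0924], 0.73)]
pepper_drum top [([0.5167, -0.2922, 0.0998], 0.89)]
tin scene [([0.6126, -0.1486, 0.0404], 0.59), ([0.448, -0.1064, 0.0308], 0.56)]
tin top [([0.6238, -0.1656, 0.0442], 0.9), ([0.4764, -0.1041, 0.1612], 0.57)]
```

View pics/k7.png

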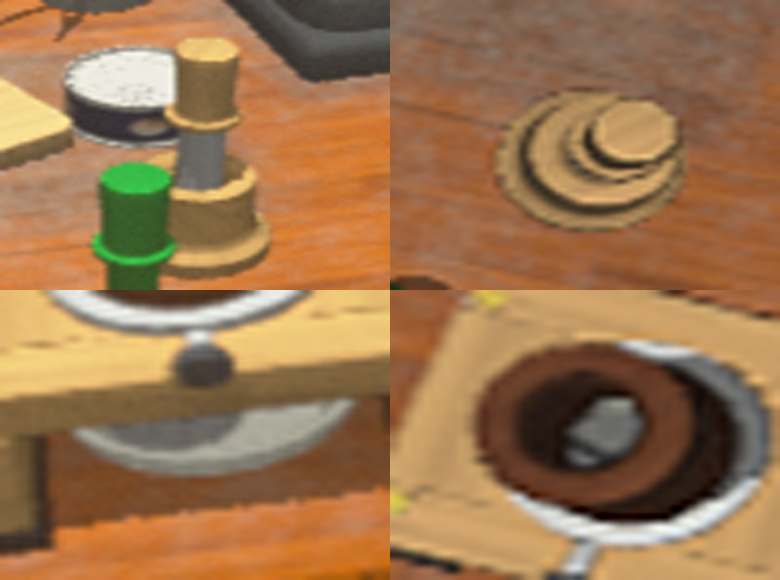

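View pics/scene3.png

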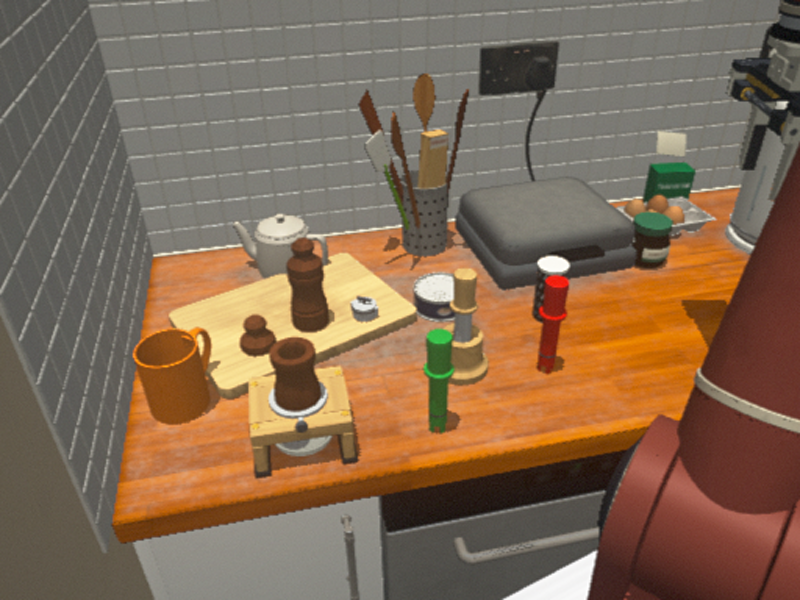

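The key stands upright at its old place (463,290). The dark grinder lies in the dish (crop 180,425), and down the bore the grey part now looks deeper. Bystanders haven't moved beyond the detector's noise. I'll compare the key's pixels before and after, then hand in.

```bash
python3 - <<'E'
from h import *
import pickle
A=pickle.load(open("c0.pkl","rb"))[0];B=pickle.load(open("c3.pkl","rb"))
g=lambda c:cv2.cvtColor(c["frame"],cv2.COLOR_RGB2GRAY).astype(np.float32)
for n,(x,y,w,h) in(("scene",(286,168,22,36)),("top",(276,203,18,18))):
    a=g(A[n]);b=g(B[n]); r=cv2.matchTemplate(b[y-6:y+h+6,x-6:x+w+6],a[y:y+h,x:x+w],cv2.TM_CCOEFF_NORMED)
    print(n,r.max(),np.array(np.unravel_index(r.argmax(),r.shape))-6,"row,col shift px")
bot.job_done(); print(bot.state()["clock"])
E
```

```text
scene 0.9708781 [0 0] row,col shift px
top 0.8969414 [0 0] row,col shift px
the job is handed in; nothing more can be done
the job is handed in; nothing more can be done
```

I pressed the grinder out into the dish, put the key back upright and fully down in its rest, and handed the job in at about 34 s of the 64 s allowed.

- **Catching the cross-bar:** I lowered the beech-handled key down the bore and turned it from 30° to 5°. The upward push on the bar stayed around 4–6 N. It fell away at about 5°, and from there the key sank a further 9 mm with no resistance.
- **Pressing out:** I pressed at 20 mm/s until the tip was about 88 mm below the rim, so the shoulder did not reach the rim. I only read the force between steps and it never showed the 14–17 N start. The 20 N force stop never tripped.
- **Grinder:** before-and-after pictures show it on the dish floor, sitting a little off-centre. The recogniser did not report it in either camera, so that rests on the pictures alone. I did not separately confirm that it lies flat.
- **Key:** it touched the rest's floor at the same height it was picked up from (TCP 0.1208 m against 0.1210 m). The pixel comparison shows no shift in either camera. The match was weaker in the top view (0.90) than in the scene view (0.97).
- **Everything else:** the other things read within about 6 mm of where they started, about the detector's own error. The tin had no earlier top view to compare with. The green and red look-alikes were not touched.

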